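# Tip the bearing carton into its taped bay

## Robot

A 7-joint arm with a two-finger parallel gripper is mounted at the origin on the work surface. World frame = base frame: x ahead of the robot, y to its left, z up, the work surface at z = 0. Lengths are in m, angles in rad, forces in N, time in s.
With the tool pointing down it reaches from about 0.4 to 0.85 m from the base axis. Payload 4.5 kg.
Tool frame: the origin (TCP) lies at the centre of the arm's flange, where the gripper is bolted on; the fingertips stand 166 mm ahead of it and the grasp point (between the pads) lies 147 mm ahead of it; z points along the fingers, y is the line along which they close (so a half turn about z gives the same grasp; the last joint's range is limited). The gripper opens to 88 mm and grips with 3 to 60 N. Pads are 18 mm wide; open, the fingers measure 123 mm over their backs; the gripper's body (75 mm by 187 mm) begins 45 mm behind the grasp point.
Start: joints at [1.369, 0.689, -0.195, 1.565, 0.157, 0.902, -0.215], TCP at [0.146, -0.608, 0.405] pointing down, gripper open.
Joint ranges: [-3.01, 3.01], [-0.46, 2.08], [-1.47, 1.51], [0.13, 2.56], [-1, 4.14], [0.04, 2.09], [-2.66, 2.66]. Speed limits (rad/s): [2.57, 2.57, 3.14, 3.14, 3.14, 3.14, 3.14].

## Interface

Orientations are given as [roll, pitch, yaw] about the fixed x, y, z axes, in that order (R = Rz(yaw) Ry(pitch) Rx(roll)).
In Python, from bench import ctrl gives the robot as it stands. The module is installed in compiled form; this text tells all that it offers.
- The arm moves only by the tool drive_tool, never from a script. Its argument "deltas" is a list of rows, each a list of 3 entries, a list of its own where there are three numbers: the finger opening in mm, from 0 to 88.1, then the shift along the world's x, y, z in mm, then the turn, a rotation vector about the world's x, y, z in rad. In form: [[grip, [tx, ty, tz], [rx, ry, rz]], ...]. A call has 1 to 8 rows; each row is the pose to reach, as a shift and turn from the pose commanded when the call began; what a row does not reach only later rows make up. A row lasts 1/10 s, in which the tool goes at most 50 mm and 8.59 degrees, less where a joint would pass 70% of its speed; a pose out of reach is approached as far as the arm can. A call with a gripper value outside its range is refused whole. The fingers move at their own pace and stop on an object; "squeeze" is the grip in N (left out, the last holds). Time passes only in rows, so rows that repeat a pose let the fingers close. It gives the time, the measured TCP pose, the force, the opening and the grip force at its end, in the units of the state.
- ctrl.state(): the state, without advancing time (a new reading comes with each control period).
- ctrl.camera(name): name is "scene" or "top"; returns a dict with "frame" (480x640x3 uint8, red, green, blue), "z_map" (480x640 float32, m along the optical axis (not along the pixel's ray), 0 where there is no reading), "fov_y" (degrees; the focal length in pixels is half the picture's height over the tangent of half this angle, whatever the lens; pixels are square), "cx", "cy" (the principal point, pixels), "k1" (the pictures are not rectified: a ray, as slopes to the right and down, at radius r is drawn at 1 + k1 r^2 times it, then the intrinsics apply), "camera_from_world" (4x4, takes a point from world to camera coordinates). Camera axes: x right, y down, z forward; pixel columns grow to the right and rows downward; lengths in m; the calibration is good to about 2 mm. A picture is of the moment at which its call begins.
- ctrl.close_job(): hands the job in; it is judged then, once.
The state is a dict: "t": time; "qpos": joint angles; "dq": joint speeds; "joint_torque": joint torques, N m; "ee_pos": TCP position; "eef_rot": TCP orientation; "force": force on the tool from outside, world axes, zero at the start; "torque": the same for the moment, N m; "grip_width": finger opening in m; "gripper_force": force on a finger pad.
Only numpy, scipy, OpenCV 4.12 (cv2) and the standard library are available. Lean on these libraries where they do the work, as an engineer would, in place of code of your own. Each camera call takes 0.05 s, during which the arm holds its last target. There are 200 camera calls.

## Task

Slide the carton of bearings, still standing on its long edge, up to the taped bay on the bench until its foot is just inside the near tape, then tip it over with a push near its top so that it drops flat inside the tape with its window up, ready to open. Only push it: do not lift it, do not let it come down outside the tape, and leave the other things on the bench where they are.

Things in the scene. Friction and masses are not known exactly. Their poses are not given: they have to be found in the camera images.
- carton: brown cardboard carton full of bearings, about 0.4 kg, standing on its long edge: 40 thick (x), 108 wide (y), 70 tall (z). Origin: centre of its underside, z up. Its window, showing two rows of four bearings, is on the -x face; it must fall towards its own +x, where the bay lies. It starts too far short of the bay (35 to 75 mm) to be tipped where it stands
- bay: rectangle of dark cloth tape stuck flat on the bench (no height to speak of). Origin: its centre, on the bench. Inside the tape it is 100 along x by 138 along y; the tape is 15 wide. +x is the way the carton is to fall, so the carton starts off its -x side
- carton_foot_l (a point): carton corner at the bottom of the +x face, +y end (20, 54, 0 in the carton's frame)
- carton_foot_r (a point): carton corner at the bottom of the +x face, -y end (20, -54, 0)
- carton_top_l (a point): carton corner at the top of the +x face, +y end (20, 54, 70)
- carton_top_r (a point): carton corner at the top of the +x face, -y end (20, -54, 70)
- carton_mid (a point): middle of the carton, 35 above its underside. On this bench (friction coefficient 0.5 to 0.7) a push below about 20 mm height slides the carton upright, one above about 45 mm tips it about the lower edge of its +x face; it overbalances at 30 degrees and falls by itself, to lie 70 long and 40 high
- mug: chipped white enamel mug, 78 diameter, 74 tall, handle at +y reaching 66 out; origin at the centre of its underside; not part of the job, stands or lies loose near the bay
- ratchet: black ratchet handle lying flat, 166 long along its x, 34 wide, 30 tall at its head (+x end); origin at the centre of its underside; not part of the job, stands or lies loose near the bay
- washer_a: white nylon cup washer, 31 diameter, 9 tall, lying open side up; origin at the centre of its underside; not part of the job, stands or lies loose near the bay
- washer_b: second white nylon cup washer, same; origin at the centre of its underside; not part of the job, stands or lies loose near the bay
- wheel: grey skate wheel lying flat, 62 diameter, 38 tall; origin at the centre of its underside; not part of the job, stands or lies loose near the bay
- oiler: small white oil bottle with black cap, standing, 36 diameter, 95 tall; origin at the centre of its underside; not part of the job, stands or lies loose near the bay
- toestop: black rubber toe stop standing on its pad, 46 diameter, steel stem up, 57 tall; origin at the centre of its underside; not part of the job, stands or lies loose near the bay
Not all that is in view belongs to the job. Of the things that look like the carton, the largest one is meant.

How it is judged:
By the outcome, as a careful person would: the job done as asked, in the order asked, and still so for the second after the job is handed in, with the robot touching nothing.
It also fails if it takes over 42 s, if anything falls off the work surface, if the arm or the gripper's body presses on something with over 40 N, if the wrist force passes 120 N, or if a joint passes its speed limit or range.

## Working session

There is one attempt and no reset: what is moved stays moved. The work goes in short steps, Python scripts to look and compute and a tool call to move; the robot and the scene stay as the last step left them, time stands still between calls to the robot, and variables do not carry over. Pictures are saved under pics/ and viewed, at most 10 in all, crops included, and the job is handed in when it is done.

Besides the shell and the picture viewer there is one more tool, called by a JSON object that holds its "fn" and its "kwargs". drive_tool: Moves the arm, as the interface text tells. Its arguments: {"type":"object","properties":{"deltas":{"type":"array","items":{"type":"array"}},"squeeze":{"type":"number"}},"required":["deltas"]}

```bash
mkdir -p pics; cat > h.py <<'E'
import numpy as np,cv2
from bench import ctrl
def cam(n):
    c=ctrl.camera(n); c['f']=240/np.tan(np.radians(c['fov_y'])/2); return c
def ray(c,u,v):
    K=np.array([[c['f'],0,c['cx']],[0,c['f'],c['cy']],[0,0,1.]])
    s=cv2.undistortPoints(np.array([[[u,v]]],float),K,np.array([c['k1'],0,0,0,0.]))[0,0]
    M=np.linalg.inv(c['camera_from_world']); return M[:3,3],M[:3,:3]@np.r_[s,1]
def onz(c,u,v,z):
    o,d=ray(c,u,v); return o+d*(z-o[2])/d[2]
def depth(c,u,v):
    o,d=ray(c,u,v); return o+d*c['z_map'][int(round(v)),int(round(u))]
def proj(c,p):
    q=c['camera_from_world']@np.r_[p,1]; s=q[:2]/q[2]; s=s*(1+c['k1']*(s@s)); return s*c['f']+[c['cx'],c['cy']]
E
python3 - <<'E'
from h import *
for n in('scene','top'):
    c=cam(n); cv2.imwrite(f'pics/{n}0.png',c['frame'][:,:,::-1]); print(n,c['f'],c['cx'],c['cy'],c['k1'],np.linalg.inv(c['camera_from_world'])[:3].round(3))
print(ctrl.state())
E
```

```text
scene 449.69845124170394 319.27119748589996 242.62243044781087 0.008746999499700852 [[ 0.306  0.787 -0.536  1.03 ]
 [ 0.952 -0.251  0.175 -0.108]
 [ 0.003 -0.564 -0.826  0.79 ]]
top 529.5525714429394 326.28564478121103 238.92506471685155 -0.08370342603205397 [[ 0.014 -0.998  0.069  0.523]
 [-1.    -0.015 -0.007  0.065]
 [ 0.008 -0.069 -0.998  0.872]]
{'t': 0.1, 'qpos': array([ 1.36879296,  0.68988407, -0.19451587,  1.56621408,  0.15731187,
        0.90250509, -0.21510515]), 'dq': array([-0.00219858, -0.00049288,  0.00036788, -0.00273955,  0.00090302,
       -0.00041919, -0.0007136 ]), 'joint_torque': array([-3.77832621e-03, -5.28502250e+01, -1.27126593e+00, -1.53837240e+01,
       -5.24500944e-02,  2.03134856e-03,  4.71883550e-05]), 'ee_pos': array([ 0.14592178, -0.6074314 ,  0.40400684]), 'eef_rot': array([-3.13997894e+00,  1.31467838e-04,  2.35875553e-01]), 'force': array([-0.18644621,  0.32118689, -0.12740813]), 'torque': array([-0.01641183, -0.00952   , -0.0049781 ]), 'gripper_force': 0.0, 'grip_width': 0.08817477059960702}
```

View pics/scene0.png

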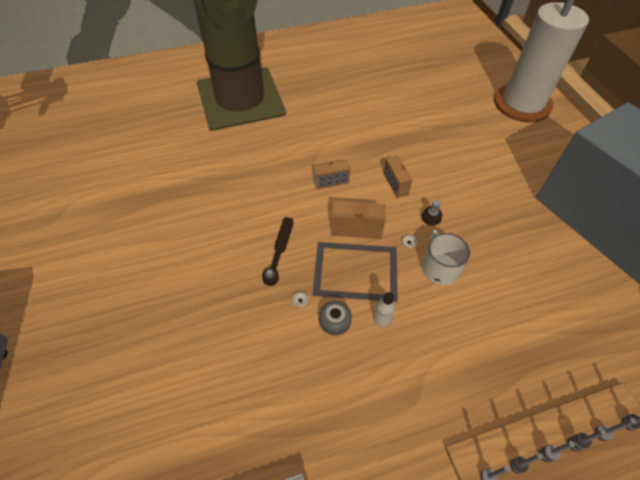

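View pics/top0.png

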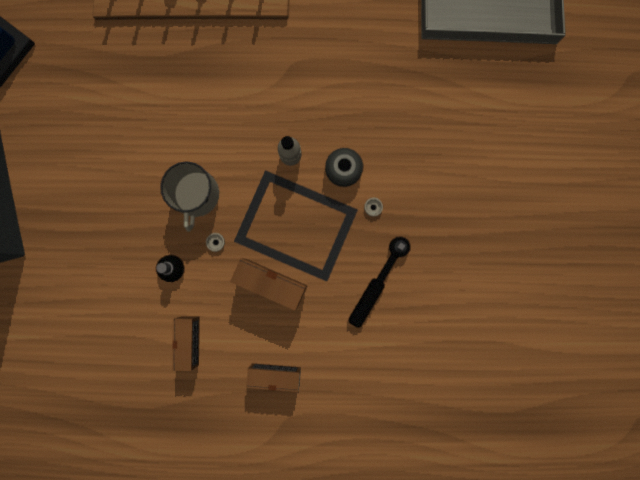

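The scene view shows three cartons, at (358,217), (332,174) and (397,176). In the top view they are at (270,284), (274,378) and (185,345). The largest is the one next to the bay, at scene (358,217) and top (270,284). The bay is at top (296,226). I'll check this choice in one crop and measure.

```bash
python3 - <<'E'
from h import *
ims=[]
for n,(x0,y0,x1,y1) in(('scene',(300,150,420,310)),('top',(220,160,370,320))):
    c=cam(n); f=c['frame']; g=f.astype(int)
    hsv=cv2.cvtColor(f,cv2.COLOR_RGB2HSV)
    # tape
    roi=np.zeros(f.shape[:2],np.uint8); roi[y0:y1,x0:x1]=1
    m=((hsv[:,:,1]<110)&(hsv[:,:,2]<95)).astype(np.uint8)*roi
    cs,h=cv2.findContours(m,cv2.RETR_CCOMP,cv2.CHAIN_APPROX_NONE)
    i=max((i for i in range(len(cs)) if h[0][i][3]>=0),key=lambda i:cv2.contourArea(cs[i]),default=None)
    if i is not None:
        for nm,k in(('inner',cs[i]),('outer',cs[h[0][i][3]])):
            # contour to plane then min area rect
            P=np.array([onz(c,*p,0)[:2] for p in cv2.convexHull(k)[:,0]],np.float32)*1000
            r=cv2.minAreaRect(P); print(n,nm,np.round(r[0],1),np.round(r[1],1),round(r[2],1))
    # points with height 62..80 in area by depth -> carton top
    pts=np.array([depth(c,u,v) for v in range(y0,y1) for u in range(x0,x1)])*1000
    for lo,hi in((60,80),):
        q=pts[(pts[:,2]>lo)&(pts[:,2]<hi)&(pts[:,0]<540)]
        r=cv2.minAreaRect(q[:,:2].astype(np.float32)); print(n,'top face',len(q),np.median(q[:,2]).round(1),np.round(r[0],1),np.round(r[1],1),round(r[2],1),cv2.boxPoints(r).round(0).tolist())
    ims.append(cv2.resize(f[y0:y1,x0:x1,::-1],(400,560)))
cv2.imwrite('pics/crop.png',np.clip(np.hstack(ims)*1.6,0,255))
E
```

```text
scene inner [604.1 109.2] [146.  109.2] 67.5
scene outer [607.6 108. ] [164.3 132.6] 67.6
scene top face 914 69.0 [508.8 146.9] [107.4  42.9] 66.6 [[468.0, 106.0], [507.0, 89.0], [550.0, 188.0], [511.0, 205.0]]
top inner [605.  110.2] [141.9 104.4] 67.7
top outer [605.1 110.3] [167.5 129.2] 67.8
top top face 1868 69.2 [509.6 147.5] [108.3  40.3] 67.5 [[470.0, 105.0], [507.0, 90.0], [549.0, 190.0], [512.0, 205.0]][ WARN:0@3.811] global loadsave.cpp:1063 imwrite_ Unsupported depth image for selected encoder is fallbacked to CV_8U.
```

View pics/crop.png

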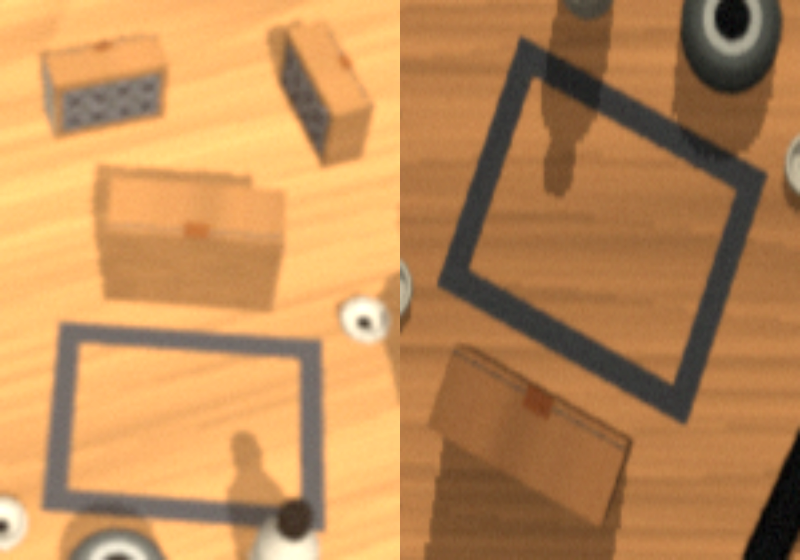

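The crop confirms it: plain brown +x face, a seal on top, and the two small window cartons further back are decoys. Both views agree. Bay centre is (605,110) with yaw −22.3°, and the carton is at (509,147) with yaw −22.6° and its top at 69 mm. In the bay frame the carton's foot is at x ≈ −82, so it needs to slide about 42 mm.

First I move round at height, turning to the bay's yaw.

{"fn": "drive_tool", "kwargs": {"deltas": [[40, [45, 40, 0], [0, 0, -0.12]], [40, [90, 80, 0], [0, 0, -0.24]], [40, [135, 120, 0], [0, 0, -0.36]], [40, [180, 160, 0], [0, 0, -0.48]], [40, [225, 200, 0], [0, 0, -0.6]], [40, [270, 240, 0], [0, 0, -0.625]], [40, [310, 275, 0], [0, 0, -0.625]], [40, [330, 305, 0], [0, 0, -0.625]]]}}

```text
t: 1.0
ee_pos: [0.4436, -0.3374, 0.4047]
eef_rot: [3.141, -0.001, -0.389]
force: [1.1, -1.4, 0.8]
grip_width: 0.0395
gripper_force: 0.0
```

{"fn": "drive_tool", "kwargs": {"deltas": [[60, [0, 50, 0], [0, 0, 0]], [60, [0, 100, 0], [0, 0, 0]], [60, [0, 150, 0], [0, 0, 0]], [60, [0, 200, 0], [0, 0, 0]], [60, [-5, 250, 0], [0, 0, 0]], [60, [-20, 300, 0], [0, 0, 0]], [60, [-30, 350, 0], [0, 0, 0]], [60, [-40, 400, 0], [0, 0, 0]]]}}

```text
t: 1.8
ee_pos: [0.4021, 0.0585, 0.4049]
eef_rot: [-3.141, -0.0, -0.389]
force: [0.9, 2.1, -0.7]
grip_width: 0.0597
gripper_force: 0.0
```

```bash
cat > plan.py <<'E'
from h import *
from scipy.spatial.transform import Rotation as R
import sys
B=np.array([605,110]);a=np.radians(-22.3);ex=np.array([np.cos(a),np.sin(a)]);ey=np.array([-ex[1],ex[0]])
def plan(bx,by,z,tilt):
    "tip centre target in bay frame mm"
    s=ctrl.state();p=s['ee_pos']*1000;R0=R.from_euler('xyz',s['eef_rot'])
    R1=R.from_rotvec(np.r_[ey,0]*-np.radians(tilt))*R.from_euler('xyz',[np.pi,0,a])
    t=np.r_[B+bx*ex+by*ey,z]-166*R1.apply([0,0,1])
    tip=p+166*R0.apply([0,0,1]);d=tip[:2]-B
    print('t',s['t'],'F',s['force'].round(1),'tip bay',(d@ex).round(1),(d@ey).round(1),tip[2].round(1),'shift',(t-p).round(1),'turn',(R1*R0.inv()).as_rotvec().round(3),'TCP',t.round(0))
plan(*map(float,sys.argv[1:5]))
E
python3 plan.py -160 -1 120 15
```

```text
t 1.8 F [ 0.9  2.1 -0.7] tip bay -168.1 -124.5 238.9 shift [  14.7  127.5 -124.5] turn [-0.099 -0.242  0.   ] TCP [417. 186. 280.]
```

{"fn": "drive_tool", "kwargs": {"deltas": [[60, [4, 40, -20], [-0.03, -0.08, 0]], [60, [8, 80, -50], [-0.06, -0.16, 0]], [60, [15, 120, -80], [-0.099, -0.242, 0]], [60, [15, 128, -110], [-0.099, -0.242, 0]], [60, [15, 128, -124], [-0.099, -0.242, 0]], [60, [15, 128, -124], [-0.099, -0.242, 0]], [60, [15, 128, -124], [-0.099, -0.242, 0]]]}}

```text
t: 2.5
ee_pos: [0.422, 0.1883, 0.2849]
eef_rot: [3.134, -0.255, -0.387]
force: [-1.2, -0.8, -0.5]
grip_width: 0.0599
gripper_force: 0.0
```

```bash
python3 plan.py -155 -1 12 15
```

```text
t 2.5 F [-1.2 -0.8 -0.5] tip bay -157.1 1.9 124.3 shift [  -0.5   -4.1 -112.5] turn [ 0.004 -0.009 -0.001] TCP [421. 184. 172.]
```

{"fn": "drive_tool", "kwargs": {"deltas": [[60, [-1, -2, -30], [0.004, -0.009, 0]], [60, [-1, -4, -60], [0.004, -0.009, 0]], [60, [-1, -4, -90], [0.004, -0.009, 0]], [60, [-1, -4, -110], [0.004, -0.009, 0]], [60, [-1, -4, -111], [0.004, -0.009, 0]], [60, [-1, -4, -111], [0.004, -0.009, 0]], [60, [-1, -4, -111], [0.004, -0.009, 0]]]}}

```text
t: 3.2
ee_pos: [0.4602, 0.2112, 0.206]
eef_rot: [3.093, -0.223, -0.393]
force: [-0.9, -0.2, -0.1]
grip_width: 0.0597
gripper_force: 0.0
```

```bash
python3 plan.py -135 -1 12 15; python3 - <<'E'
from h import *
c=cam('scene'); cv2.imwrite('pics/s1.png',cv2.resize(c['frame'][120:320,240:480,::-1],(720,600)))
E
```

```text
t 3.2 F [-0.9 -0.2 -0.1] tip bay -135.8 30.4 44.3 shift [-20.2 -34.6 -33.6] turn [ 0.029 -0.054  0.015] TCP [440. 177. 172.]
```

View pics/s1.png

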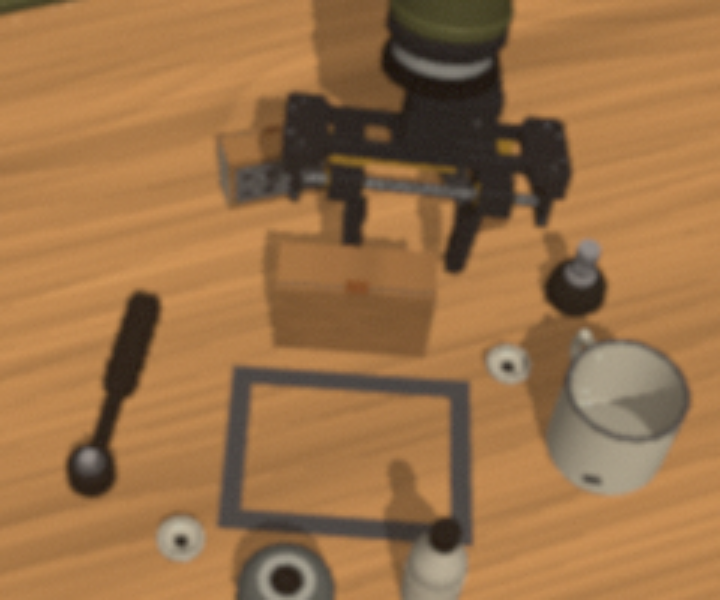

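The arm is at its inner reach limit with this tilt, and the carton (crop at 350,290) is untouched. I'll check the joints and use less tilt.

```bash
python3 -c "
from h import *;print(ctrl.state()['qpos'].round(2))"; python3 plan.py -155 -1 80 3
```

```text
[-0.75  0.91  0.26  2.12  0.09  0.04 -2.65]
t 3.25 F [0.  0.2 0.1] tip bay -135.8 30.5 44.4 shift [ -7.  -40.   39.7] turn [0.109 0.139 0.01 ] TCP [453. 171. 246.]
```

{"fn": "drive_tool", "kwargs": {"deltas": [[60, [0, 0, 40], [0, 0, 0]], [60, [-3, -10, 50], [0.05, 0.07, 0]], [60, [-5, -30, 50], [0.109, 0.139, 0.01]], [60, [-7, -40, 50], [0.109, 0.139, 0.01]], [60, [-7, -40, 50], [0.109, 0.139, 0.01]], [60, [-7, -40, 50], [0.109, 0.139, 0.01]], [60, [-7, -40, 50], [0.109, 0.139, 0.01]]]}}

```text
t: 3.95
ee_pos: [0.453, 0.1733, 0.2551]
eef_rot: [3.141, -0.053, -0.385]
force: [0.7, 0.1, -0.0]
grip_width: 0.0597
gripper_force: 0.0
```

```bash
 python3 -c "
from h import *;print(ctrl.state()['qpos'].round(2))"; python3 plan.py -150 -1 13 3
```

```text
[-0.49  0.78  0.03  2.13  0.11  0.21 -2.54]
t 3.95 F [ 0.7  0.1 -0. ] tip bay -155.8 0.9 89.3 shift [  4.8  -4.  -76.3] turn [ 0.001  0.001 -0.004] TCP [458. 169. 179.]
```

{"fn": "drive_tool", "kwargs": {"deltas": [[60, [2, -2, -25], [0, 0, 0]], [60, [5, -4, -50], [0, 0, 0]], [60, [5, -4, -70], [0, 0, 0]], [60, [5, -4, -76], [0, 0, 0]], [60, [5, -4, -76], [0, 0, 0]], [60, [5, -4, -76], [0, 0, 0]]]}}

```text
t: 4.55
ee_pos: [0.4581, 0.1687, 0.1793]
eef_rot: [3.141, -0.053, -0.386]
force: [0.4, -0.4, -0.3]
grip_width: 0.0601
gripper_force: 0.0
```

```bash
 python3 -c "
from h import *;print(ctrl.state()['qpos'].round(2))"; python3 plan.py -134 -1 13 3
```

```text
[-0.48  0.93  0.04  2.13  0.19  0.04 -2.61]
t 4.55 F [ 0.4 -0.4 -0.3] tip bay -149.4 -1.5 13.6 shift [14.5 -5.4 -0.5] turn [ 0.001  0.    -0.003] TCP [473. 163. 179.]
```

{"fn": "drive_tool", "kwargs": {"deltas": [[60, [5, -2, 0], [0, 0, 0]], [60, [9, -4, 0], [0, 0, 0]], [60, [14, -6, 0], [0, 0, 0]], [60, [19, -8, 0], [0, 0, 0]], [60, [24, -10, 0], [0, 0, 0]], [60, [28, -11.5, 0], [0, 0, 0]], [60, [32, -13, 0], [0, 0, 0]], [60, [37, -15, 0], [0, 0, 0]]]}}

```text
t: 5.35
ee_pos: [0.4954, 0.1526, 0.1793]
eef_rot: [3.141, -0.052, -0.388]
force: [-3.3, 0.8, 2.2]
grip_width: 0.0598
gripper_force: 1.4
```

```bash
cat > carton.py <<'E'
from h import *
from scipy.spatial.transform import Rotation as R
B=np.array([605,110]);a=np.radians(-22.3);ex=np.array([np.cos(a),np.sin(a)]);ey=np.array([-ex[1],ex[0]])
for n,w in(('scene',(310,170,420,310)),('top',(220,160,370,330))):
    c=cam(n);h=cv2.cvtColor(c['frame'],cv2.COLOR_RGB2HSV)
    q=[]
    for v in range(w[1],w[3]):
        for u in range(w[0],w[2]):
            p=depth(c,u,v)*1000
            if 30<p[2]<95 and h[v,u,1]>90:
                d=p[:2]-B
                if abs(d@ey)<75 and -160<d@ex<60:q.append([d@ex,d@ey,p[2]])
    q=np.array(q);zt=np.percentile(q[:,2],95);t=q[q[:,2]>zt-6]
    r=cv2.minAreaRect(t[:,:2].astype(np.float32))
    print(n,'ztop',zt.round(1),'n',len(t),'ctr',np.round(r[0],1),np.round(r[1],1),round(r[2],1),'x2/98',np.percentile(t[:,0],[2,98]).round(1),'y',np.percentile(t[:,1],[2,98]).round(1))
E
python3 carton.py; python3 plan.py -95 -1 13 3;python3 -c "
from h import *;print(ctrl.state()['qpos'].round(2))"
```

```text
scene ztop 85.4 n 93 ctr [-105.4   -0.6] [ 61.6 149.2] 1.9 x2/98 [-134.4  -76.5] y [-70.9  72.6]
top ztop 72.1 n 1121 ctr [-78.6 -13.6] [140.5  74.3] 66.1 x2/98 [-83.4 -55.8] y [-54.4  49.3]
t 5.45 F [-0.3  0.2 -0.8] tip bay -107.3 -2.2 13.6 shift [12.1 -3.6 -0.6] turn [0.    0.002 0.001] TCP [509. 148. 179.]
[-0.41  0.94  0.01  2.04  0.22  0.13 -2.57]
```

The carton is sliding upright: ztop ≈ 70 and front edge at ≈ −57, which matches tip −107 plus about 50. It needs another 17 mm.

{"fn": "drive_tool", "kwargs": {"deltas": [[60, [3, -1, 0], [0, 0, 0]], [60, [6.5, -2.5, 0], [0, 0, 0]], [60, [10, -4, 0], [0, 0, 0]], [60, [13, -5, 0], [0, 0, 0]], [60, [16, -6, 0], [0, 0, 0]], [60, [16, -6, 0], [0, 0, 0]]]}}

```text
t: 6.05
ee_pos: [0.5122, 0.1462, 0.1794]
eef_rot: [-3.141, -0.054, -0.389]
force: [-0.3, -0.7, 0.0]
grip_width: 0.0603
gripper_force: 0.0
```

{"fn": "drive_tool", "kwargs": {"deltas": [[60, [-10, 4, 0], [0, 0, 0]], [60, [-25, 10, 0], [0, 0, 0]], [60, [-25, 10, 40], [0, 0, 0]], [60, [-25, 10, 90], [0, 0, 0]], [60, [-25, 10, 120], [0, 0, 0]], [60, [-55, 22, 120], [0, 0, 0]], [60, [-55, 22, 120], [0, 0, 0]]]}}

```text
t: 6.75
ee_pos: [0.453, 0.1702, 0.3003]
eef_rot: [-3.142, -0.051, -0.384]
force: [0.3, -0.0, -0.6]
grip_width: 0.0598
gripper_force: 0.0
```

```bash
python3 carton.py; python3 plan.py -112 -1 58 3;python3 - <<'E'
from h import *
a=cam('scene')['frame'][150:310,290:430,::-1];b=cam('top')['frame'][150:310,210:370,::-1]
cv2.imwrite('pics/s2.png',np.hstack([cv2.resize(a,(400,457)),cv2.resize(b,(400,457))]))
E
```

```text
scene ztop 71.0 n 939 ctr [-59.6  -2.1] [ 43.  106.8] 0.3 x2/98 [-79.1 -39.2] y [-53.3  49.3]
top ztop 71.5 n 1876 ctr [-58.6  -0.8] [ 40.1 108.3] 0.0 x2/98 [-77.9 -39.5] y [-52.8  51.1]
t 6.85 F [-0.4 -1.  -0.5] tip bay -151.9 -2.0 133.7 shift [ 37.3 -14.3 -75.7] turn [ 0.     0.    -0.002] TCP [493. 155. 224.]
```

View pics/s2.png

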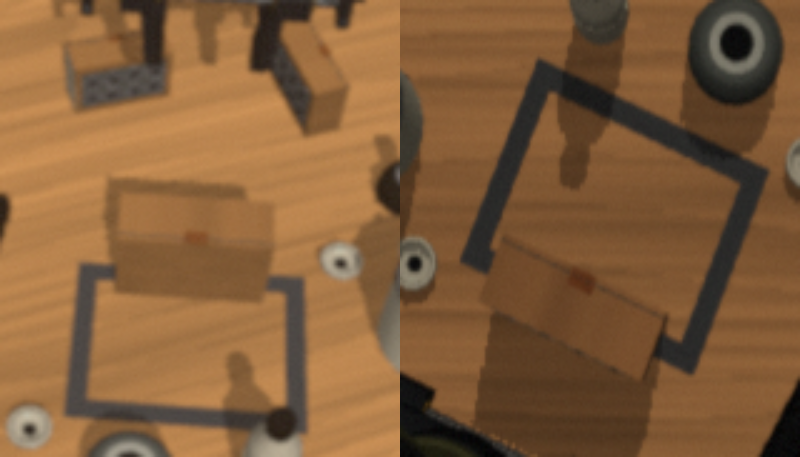

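Both views agree: foot at −39 (11 mm inside the tape), square to the bay, y ≈ −1.5, still upright. The pictures show the foot just past the near tape. Next I lower behind the top edge to tip height 58 and push.

{"fn": "drive_tool", "kwargs": {"deltas": [[60, [19, -7, -30], [0, 0, 0]], [60, [37, -14, -60], [0, 0, 0]], [60, [37, -14, -76], [0, 0, 0]], [60, [37, -14, -76], [0, 0, 0]], [60, [46, -18, -76], [0, 0, 0]], [60, [51, -20, -76], [0, 0, 0]], [60, [55, -21.5, -76], [0, 0, 0]], [60, [58, -22.5, -76], [0, 0, 0]]]}}

```text
t: 7.75
ee_pos: [0.5147, 0.146, 0.2242]
eef_rot: [-3.141, -0.053, -0.389]
force: [-1.5, 0.3, 1.5]
grip_width: 0.0603
gripper_force: 0.9
```

{"fn": "drive_tool", "kwargs": {"deltas": [[60, [3, -1, 0], [0, 0, 0]], [60, [6, -2.5, 0], [0, 0, 0]], [60, [9, -3.5, 0], [0, 0, 0]], [60, [12, -5, 0], [0, 0, 0]]]}}

```text
t: 8.15
ee_pos: [0.5266, 0.1412, 0.2234]
eef_rot: [-3.141, -0.053, -0.388]
force: [-1.1, 0.6, 2.4]
grip_width: 0.06
gripper_force: 0.7
```

```bash
python3 plan.py -56 -1 58 3;python3 - <<'E'
from h import *
a=cam('scene')['frame'][150:310,290:430,::-1];b=cam('top')['frame'][150:310,210:370,::-1]
cv2.imwrite('pics/s3.png',np.hstack([cv2.resize(a,(400,457)),cv2.resize(b,(400,457))]))
E
```

```text
t 8.15 F [-1.1  0.6  2.4] tip bay -75.5 -0.9 57.7 shift [18.1 -7.5  0.3] turn [ 0.     0.    -0.001] TCP [545. 134. 224.]
```

View pics/s3.png

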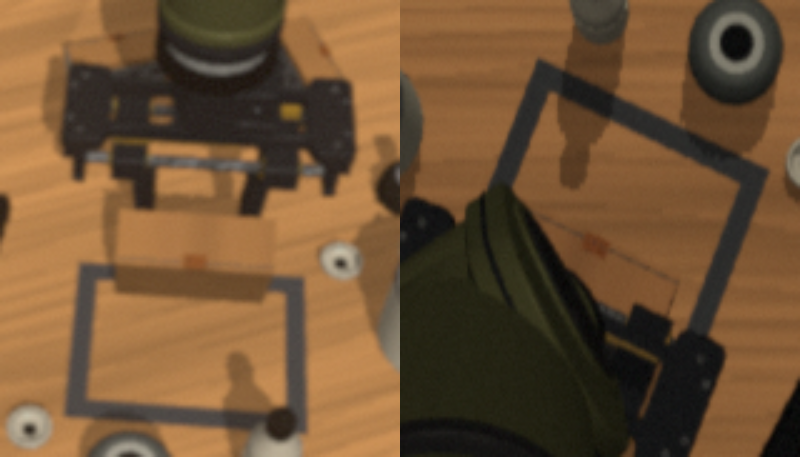

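The carton is tilting with its foot still at the same pixels (115,290)–(265,300). I'll keep pushing past the balance point.

{"fn": "drive_tool", "kwargs": {"deltas": [[60, [3, -1, 0], [0, 0, 0]], [60, [6, -2.5, 0], [0, 0, 0]], [60, [9, -3.5, 0], [0, 0, 0]], [60, [12, -5, 0], [0, 0, 0]], [60, [15, -6, 0], [0, 0, 0]], [60, [18, -7.5, 0], [0, 0, 0]], [60, [21, -8.5, 0], [0, 0, 0]], [60, [21, -8.5, 0], [0, 0, 0]]]}}

```text
t: 9.05
ee_pos: [0.5479, 0.1323, 0.2234]
eef_rot: [-3.142, -0.053, -0.389]
force: [0.6, -0.1, -0.1]
grip_width: 0.0597
gripper_force: 0.0
```

{"fn": "drive_tool", "kwargs": {"deltas": [[60, [0, 0, 0], [0, 0, 0]], [60, [0, 0, 0], [0, 0, 0]], [60, [0, 0, 0], [0, 0, 0]]]}}

```text
t: 9.35
ee_pos: [0.5472, 0.1327, 0.2234]
eef_rot: [3.141, -0.052, -0.388]
force: [-0.4, -0.1, -0.2]
grip_width: 0.0601
gripper_force: 0.0
```

```bash
python3 plan.py -56 -1 58 3;python3 - <<'E'
from h import *
a=cam('scene')['frame'][150:310,290:430,::-1];b=cam('top')['frame'][150:310,210:370,::-1]
cv2.imwrite('pics/s4.png',np.hstack([cv2.resize(a,(400,457)),cv2.resize(b,(400,457))]))
E
```

```text
t 9.35 F [-0.4 -0.1 -0.2] tip bay -53.4 -0.9 57.6 shift [-2.5  0.9  0.4] turn [ 0.    -0.    -0.001] TCP [545. 134. 224.]
```

View pics/s4.png

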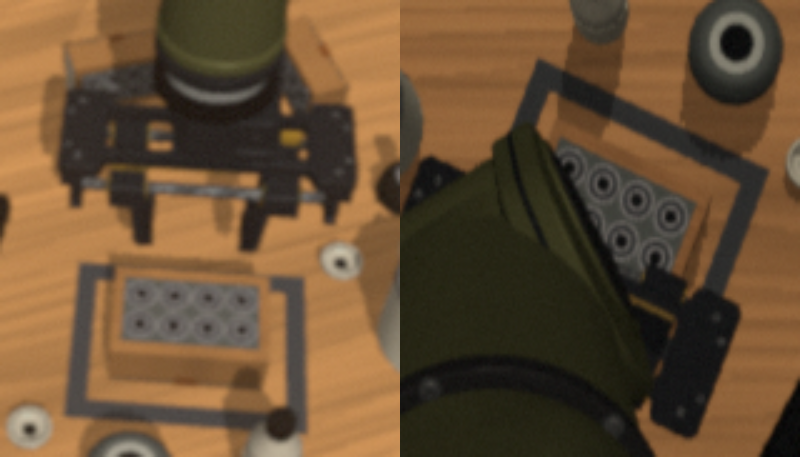

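It has dropped flat with the window up (2×4 bearings at crop (190,310)). I'll back the tool away and check where it lies.

{"fn": "drive_tool", "kwargs": {"deltas": [[60, [-10, 4, 15], [0, 0, 0]], [60, [-30, 12, 50], [0, 0, 0]], [60, [-60, 24, 90], [0, 0, 0]], [60, [-90, 36, 120], [0, 0, 0]], [60, [-90, 36, 150], [0, 0, 0]], [60, [-90, 36, 150], [0, 0, 0]], [60, [-90, 36, 150], [0, 0, 0]]]}}

```text
t: 10.15
ee_pos: [0.4575, 0.1686, 0.3738]
eef_rot: [-3.141, -0.054, -0.389]
force: [0.2, 0.4, -0.1]
grip_width: 0.0599
gripper_force: 0.0
```

```bash
sed -i "s/ and h\[v,u,1\]>90//" carton.py; python3 carton.py; python3 - <<'E'
from h import *
cv2.imwrite('pics/s5.png',cam('top')['frame'][100:400,130:430,::-1].repeat(2,0).repeat(2,1))
E
```

```text
scene ztop 41.9 n 1687 ctr [-2.3 -1.2] [ 73.5 108.3] 0.1 x2/98 [-35.9  32.7] y [-53.2  50.7]
top ztop 42.3 n 2980 ctr [-1.  -0.7] [ 70.2 108.4] 0.0 x2/98 [-34.7  32.5] y [-52.7  51.1]
```

View pics/s5.png

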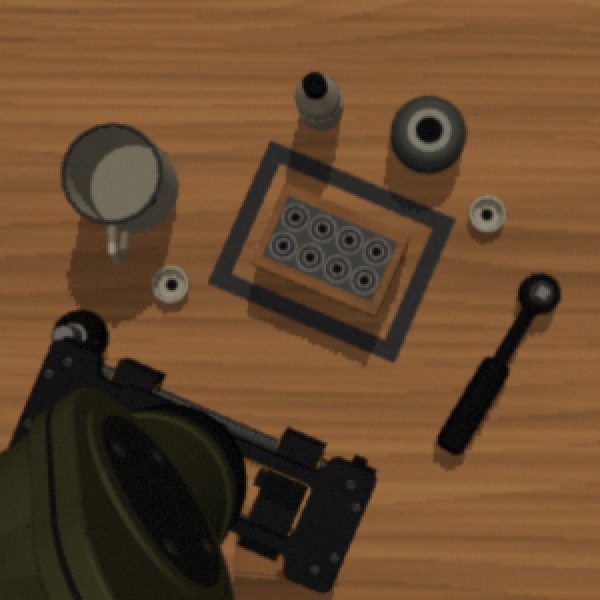

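The carton lies flat with its window up, centred in the bay at (−1.5,−1). The other things are where they were, and the robot is clear.

```bash
python3 -c "
from bench import ctrl;print(ctrl.close_job())"
```

```text
the job is handed in; nothing more can be done
None
```

The carton was slid upright to about 11 mm inside the near tape and tipped. It lies flat in the bay, window up and within 2 mm of centre, with nothing else seen to have moved; the job was handed in at about 10 s.

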